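# Drive a worn snap die out of its holder

### The job

The brass die is stuck in the bore of the snap-setting die holder. Take the thinner of the two drifts from the wooden rest, push it through the bore from the open side, opposite the catch tray, until the die drops out of the far side into the tray, then draw the drift out and lay it back on the rest in its empty place, pointing the same way as before. Leave the thick drift, the tape, the pattern weight and the pin box where they are.

Things in the scene. Friction and masses are not known exactly. Their poses are not given: they have to be found in the camera images.
- holder: Fixed grey steel block 40 mm thick (its x), 60 wide (y), top 95 mm above the table, a screw head on it to 107 mm; on a base plate 6 mm thick (x -45 to +145, y +-65 mm). Origin on the table under the block's middle, z up. A level round bore, 25 mm in diameter, runs through it along x, axis 65 mm above the table. The drift goes in at the -x face; the catch tray is on the +x side.
- bore_in (a point): Centre of the bore's mouth on the block's -x face, 65 mm above the table; axes as the holder's: x runs along the bore in the pushing direction, and the bore ends at x = +40 mm, where the tray begins.
- die_center (a point): Centre of the brass die, a solid cylinder 22 mm in diameter, 30 mm long, about 95 g. It starts lying on the floor of the bore, near end 1 to 9 mm inside the mouth. A spring plunger presses on it with 5 N: it resists with some 5 to 15 N until its rear end is past the bore's middle, then slides freely, and falls only when pushed out to about its full length.
- tray (a point): Centre of the inner floor of the shallow aluminium catch tray fixed to the holder, about 10 mm above the table; axes as the holder's. Tray 115 (x) x 110 (y) mm outside, walls 4 mm, rim 28 mm above the table; it begins 2 mm past the block's +x face.
- die: The same brass die, loose; its origin lies on its skin, midway along its length, and rolls with it; x along its axis.
- rest: Fixed plywood rest, base 160 (x) x 150 (y) x 8 mm, origin on the table under its middle. Two cross bars (14 mm thick, at x = -56 and +62, tops 32 mm above the table) carry the drifts level along x, tips to +x. Posts 14 mm high on the bars form two open-topped slots 36 mm wide, at y = -45 and +45; which drift is in which varies. Between the bars the drifts hang free.
- drift: Thin drift, 170 mm long, about 0.25 kg: square steel handle 18 x 18 x 70 mm (x -70 to 0), round aluminium rod 18 mm in diameter (x 0 to +100). Origin under the handle-rod junction, on the underside; x runs to the tip; axis 9 mm above the underside. At the start its origin is 32 mm above the table, in its slot, within 5 mm of the rest's origin along x.
- drift_grip (a point): Point on the axis of the thin drift inside the handle, 22 mm behind the junction, close to its centre of mass: a good place to grip it across the handle (18 mm), with 20 mm or more clear to the bars along the drift.
- drift_tip (a point): Centre of the thin drift's flat end face, 122 mm ahead of drift_grip along its axis.
- thick_drift: The thick drift, not needed and too big for the bore: same shape and materials, handle 30 x 30 x 70 mm, rod 30 mm in diameter and 100 mm long. Origin as the thin one's. It lies in the other slot.
- tape: Roll of paper tape, 68 mm across, 24 mm high, lying flat; origin under its centre. Bystander.
- weight: Round dark steel pattern weight, 64 mm across, 34 mm high with a small knob; origin under its centre. Bystander.
- pinbox: Closed flat box of pins, 62 x 47 x 25 mm; origin under its centre. Bystander.
Not all that is in view belongs to the job. Of the things that look like the holder, the larger one is meant. Of the things that look like the rest, the larger one is meant.

How it is judged:
By the outcome, as a careful person would: the job done as asked, in the order asked, and still so for the second after the job is handed in, with the robot touching nothing.
It also fails if it takes over 46 s, if anything falls off the work surface, if the arm or the gripper's body presses on something with over 40 N, if the wrist force passes 120 N, or if a joint passes its speed limit or range.

### The arm

A 7-joint arm with a two-finger parallel gripper is mounted at the origin on the work surface. World frame = base frame: x ahead of the robot, y to its left, z up, the work surface at z = 0. Lengths are in m, angles in rad, forces in N, time in s.
With the tool pointing down it reaches from about 0.35 to 0.9 m from the base axis. Payload 8.1 kg.
Tool frame: the origin (TCP) lies on the centre line of the jaws, within the pads' length; the fingertips stand arm.tips_ahead ahead of it and the grasp point (between the pads) lies 8 mm behind it (arm.tips_ahead is the distance from the TCP to the fingertips, in m); z points along the fingers, y is the direction in which the jaws open and shut (so a half turn about z gives the same grasp; the last joint's range is limited). The gripper opens to 92 mm and grips with 3 to 60 N. Pads are 19 mm wide; open, the fingers measure 130 mm over their backs; the gripper's body (75 mm by 190 mm) begins 47 mm behind the grasp point.
Start: joints at [-1.222, 0.434, 0.025, 1.573, -0.012, 1.134, -0.075], TCP at [0.273, 0.562, 0.238] pointing down, gripper open.
Joint ranges: [-2.62, 2.62], [-0.44, 2.09], [-1.27, 1.32], [0.08, 2.57], [-1.32, 4.46], [0.12, 2], [-2.74, 2.74]. Speed limits (rad/s): [2.22, 2.22, 3.01, 3.01, 3.14, 3.14, 3.14].

### API

Orientations are given as a rotation vector (axis times angle).
In Python, from cell import arm gives the robot as it stands. The module is installed in compiled form; this text tells all that it offers.
- The arm moves only by the tool jog_arm, never from a script. Its argument "moves" is a list of rows, each an object with "twist": the turn, a rotation vector about the tool's x, y, z in units of 10 degrees (1.0 is 10 degrees), a list of three; "xyz": the shift along the tool's x, y, z in units of 60 mm (1.0 is 60 mm), a list of three; "grip": the closure, from -1 (fully open) to 1 (shut). A call has 1 to 5 rows; each row is the pose to reach, as a shift and turn from the pose commanded when the call began, along the tool's axes at that moment; what a row does not reach only later rows make up. A row lasts 1/8 s, in which the tool goes at most 62.5 mm and 10.7 degrees, less where a joint would pass 70% of its speed; a pose out of reach is approached as far as the arm can. A call with a gripper value outside its range is refused whole. The fingers move at their own pace and stop on an object; "force" is the grip in N (left out, the last holds). Time passes only in rows, so rows that repeat a pose let the fingers close. It gives the time, the measured TCP pose, the force and the opening at its end, in the units of the state.
- arm.observe(): the state, without advancing time (a new reading comes with each control period).
- arm.get_image(name): name is "side" or "top"; returns the picture (480x640x3 uint8, blue, green, red); there is no depth.
- arm.camera_params(name): a dict with "mtx" (3x3 intrinsics, pixels), "T" (4x4, takes a point from camera to world coordinates). Camera axes: x right, y down, z forward; pixel columns grow to the right and rows downward; lengths in m; the calibration is good to about 2 mm. A picture is of the moment at which its call begins. camera_params takes no time and is no camera call.
- arm.sign_off(): hands the job in, once; it reports no verdict.
The state is a dict: "clock": time; "joints": joint angles; "dq": joint speeds; "joint_efforts": joint torques, N m; "position": TCP position; "ee_rot": TCP orientation; "force": force on the tool from outside, world axes, zero at the start; "ft_torque": the same for the moment, N m; "width": opening from 0.0 (shut) to 1.0 (fully open).
Only numpy, scipy, OpenCV 4.12 (cv2) and the standard library are available. Lean on these libraries where they do the work, as an engineer would, in place of code of your own. Each camera call takes 0.05 s, during which the arm holds its last target. There are 200 camera calls.

## Working session

There is one attempt and no reset: what is moved stays moved. The work goes in short steps, Python scripts to look and compute and a tool call to move; the robot and the scene stay as the last step left them, time stands still between calls to the robot, and variables do not carry over. Pictures are saved under pics/ and viewed, about 8 in all and at most 12, crops included, and the job is handed in when it is done.

Besides the shell and the picture viewer there is one more tool, called after ">>>" by a JSON object that holds its "fn" and its "kwargs", one argument or row to a line. jog_arm: Moves the arm, as the interface text tells. Its arguments: {"type":"object","properties":{"moves":{"type":"array","items":{"type":"object","properties":{"twist":{"type":"array","items":{"type":"number"}},"xyz":{"type":"array","items":{"type":"number"}},"grip":{"type":"number"}}}},"force":{"type":"number"}},"required":["moves"]}

```bash
mkdir -p pics; python3 - <<'E'
from cell import arm
import cv2,numpy as np
np.set_printoptions(precision=4,suppress=True)
for n in("side","top"):
    cv2.imwrite(f"pics/{n}0.png",arm.get_image(n)); p=arm.camera_params(n); print(n,p["mtx"],p["T"])
s=arm.observe(); print(s, arm.tips_ahead)
E
```

```text
side [[458.1502   0.     314.7566]
 [  0.     458.1502 238.1797]
 [  0.       0.       1.    ]] [[ 0.7275 -0.3442  0.5935 -0.0496]
 [-0.6861 -0.356   0.6345 -0.5993]
 [-0.0071 -0.8688 -0.4951  0.5356]
 [ 0.      0.      0.      1.    ]]
top [[509.6503   0.     321.5502]
 [  0.     509.6503 235.3792]
 [  0.       0.       1.    ]] [[ 0.0175 -0.9875  0.1567  0.3624]
 [-0.9998 -0.0171  0.0034  0.0004]
 [-0.0007 -0.1568 -0.9876  1.1603]
 [ 0.      0.      0.      1.    ]]
{'clock': 0.1, 'joints': array([-1.2216,  0.4352,  0.025 ,  1.574 , -0.0116,  1.134 , -0.0751]), 'dq': array([-0.0001, -0.0018,  0.0005, -0.0031,  0.0011, -0.0005, -0.0006]), 'joint_efforts': array([  0.0042, -66.9113,   0.9885, -31.5142,  -0.0605,   0.0373,
         0.    ]), 'position': array([0.2727, 0.5619, 0.237 ]), 'ee_rot': array([-0.7037, -3.0616,  0.0022]), 'force': array([ 0.4545, -0.0698, -0.7606]), 'ft_torque': array([ 0.0233,  0.0325, -0.0468]), 'width': 0.999150030327673} 0.011
```

View pics/top0.png

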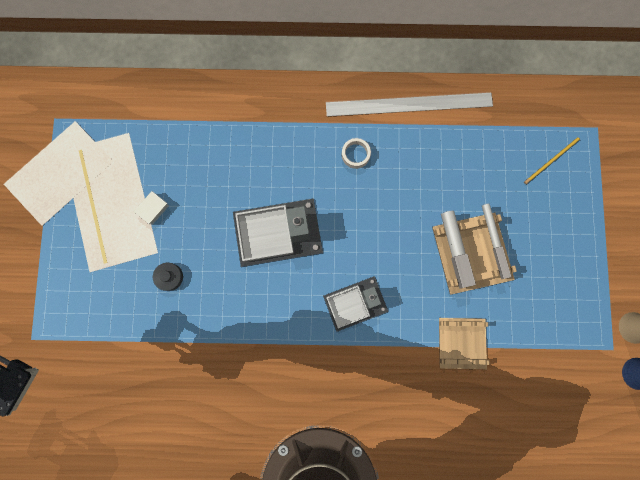

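View pics/side0.png

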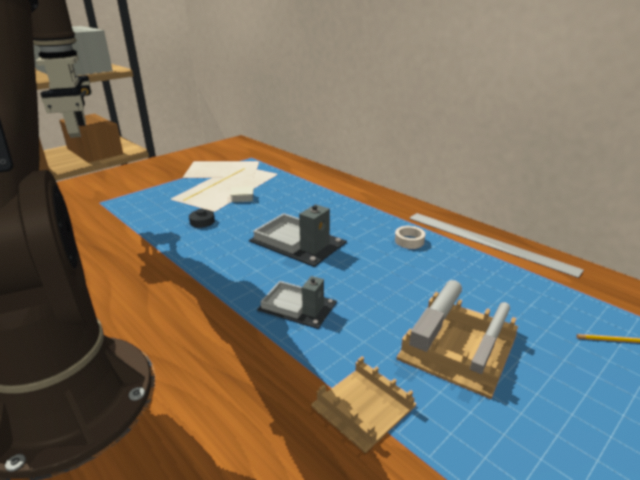

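The top view shows the larger holder near (278,232), with its tray to the left and the mouth facing right. The larger rest is near (474,252), and the thin drift is its right one: tip (488,207), handle end (506,276). Next I'll enlarge both.

```bash
python3 - <<'E'
import cv2,numpy as np
t=cv2.imread("pics/top0.png"); s=cv2.imread("pics/side0.png")
a=cv2.resize(t[190:275,225:335],None,fx=7,fy=7,interpolation=cv2.INTER_CUBIC)
b=cv2.resize(t[195:300,425:525],None,fx=5.7,fy=5.7,interpolation=cv2.INTER_CUBIC)
cv2.imwrite("pics/ca.png",a); cv2.imwrite("pics/cb.png",b)
E
```

```text
(no output)
```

View pics/ca.png

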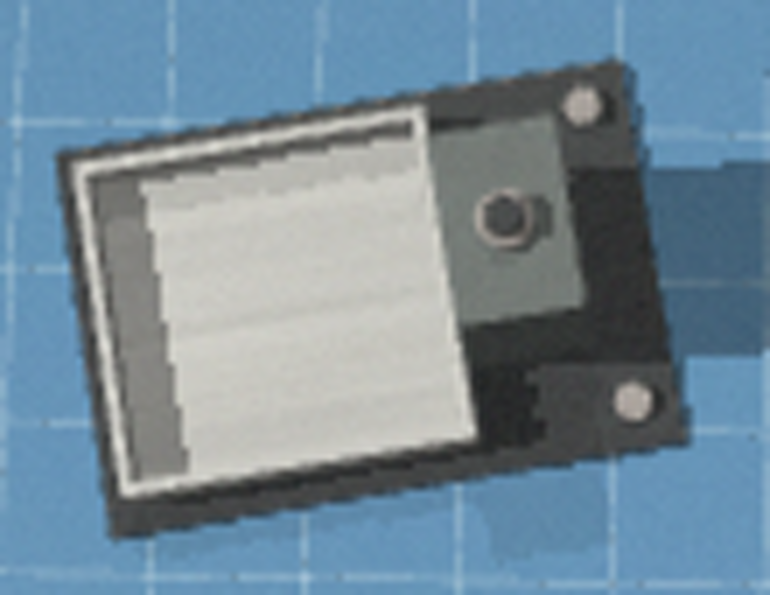

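View pics/cb.png

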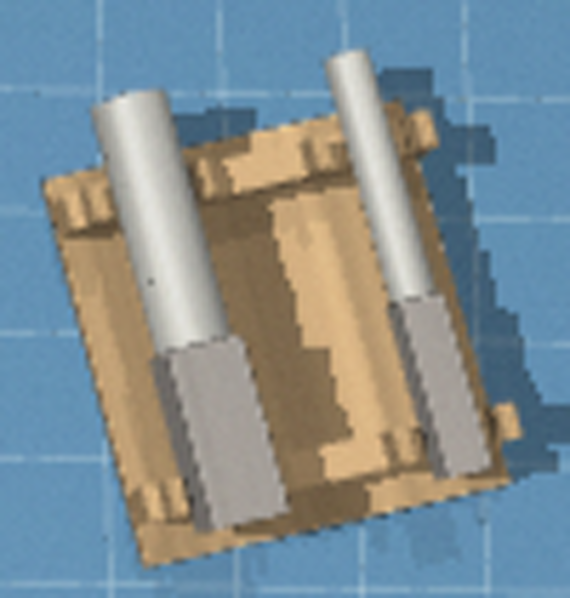

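```bash
cat >h.py <<'E'
from cell import arm
import numpy as np, cv2
from scipy.optimize import least_squares
from scipy.spatial.transform import Rotation as R
np.set_printoptions(precision=4,suppress=True)
def proj(n,P):
    p=arm.camera_params(n); W=np.linalg.inv(p["T"])
    return cv2.projectPoints(np.float64(P),cv2.Rodrigues(W[:3,:3])[0],W[:3,3],p["mtx"],None)[0][:,0]
def place(v,L):
    c,s=np.cos(v[2]),np.sin(v[2]); L=np.float64(L)
    return np.c_[v[0]+c*L[:,0]-s*L[:,1],v[1]+s*L[:,0]+c*L[:,1],L[:,2]]
def fit(n,L,px,v0):
    r=least_squares(lambda v:(proj(n,place(v,L))-px).ravel(),v0,loss="soft_l1"); print("res",r.fun.reshape(-1,2)); return r.x
E
python3 - <<'E'
from h import *
px=np.array([(62,153),(622,62),(690,442),(112,537),(556,117),(584,302),(462,324),(505,218)])/7+[225,190]
# image up = +x world, holder +x = left = world +y ; holder +y = world -x = down
L=[(145,-65,6),(-45,-65,6),(-45,65,6),(145,65,6),(-20,-30,95),(-20,30,95),(20,30,95),(0,0,107)]
h=fit("top",np.array(L)/1e3,px,[.38,.05,1.5]); print("holder",h)
px=np.array([(402,305),(443,293),(491,467),(446,478),(327,62),(366,53)])/5.7+[425,195]
L=[(0,9,50),(0,-9,50),(-70,-9,50),(-70,9,50),(100,9,41),(100,-9,41)]
d=fit("top",np.array(L)/1e3,px,[.35,-.35,0.2]); print("drift",d)
g=place(d,[(-.022,0,.041)]);print("grip",g,"bore_in",place(h,[(-.02,0,.065)]),"axis", h[2],d[2])
print("rest px check", )
px=np.array([(145,567),(508,480)])/5.7+[425,195]
print(proj("side",place(d,[(-.07,0,.05),(.1,0,.041)])),proj("side",place(h,[(-.02,0,.065),(0,0,.107)])))
# crop of side for checking
s=cv2.imread("pics/side0.png")
for o,nm,r in((d,"d",[(-.07,9e-3,.05),(-.07,-9e-3,.05),(0,-9e-3,.05),(0,9e-3,.05),(.1,0,.05),(.1,0,.032)]),(h,"h",[(-.02,-.03,.095),(-.02,.03,.095),(.02,.03,.095),(-.02,-.03,.006),(-.02,.03,.006),(-.02,0,.065),(-.045,-.065,.006),(-.045,.065,.006)])):
    q=proj("side",place(o,r)); x0,y0=(390,270) if nm=="d" else (240,190)
    c=cv2.resize(s[y0:y0+100,x0:x0+130],None,fx=6,fy=6,interpolation=cv2.INTER_CUBIC)
    for p in q: cv2.drawMarker(c,tuple(((p+.5-[x0,y0])*6).astype(int)),(0,0,255),0,12)
    cv2.imwrite(f"pics/s{nm}.png",c)
a=cv2.imread("pics/sd.png");b=cv2.imread("pics/sh.png");cv2.imwrite("pics/s2.png",cv2.resize(np.vstack([a,b]),None,fx=.5,fy=.5) if 0 else np.hstack([a[:, 150:],b[:,:]])[:, :])
m=np.vstack([a[50:350,150:780],b[0:300,0:630]]);cv2.imwrite("pics/s2.png",m)
E
```

```text
res [[-0.8549 -0.2334]
 [ 0.2668 -0.5385]
 [-0.1369  0.0525]
 [-0.0578  0.2454]
 [ 0.1967 -0.2499]
 [ 0.7432  0.6699]
 [-0.4861  0.6198]
 [ 0.1916 -0.5772]]
holder [0.5602 0.0554 1.7546]
res [[-0.5804 -0.3454]
 [ 0.1411  0.0429]
 [ 0.2706  0.6662]
 [ 0.1788  0.4863]
 [-0.5093 -0.3695]
 [ 0.4022 -0.4493]]
drift [ 0.5188 -0.3859  0.2304]
grip [[ 0.4974 -0.3909  0.041 ]] bore_in [[0.5639 0.0358 0.065 ]] axis 1.7546224863371058 0.23040448381218082
rest px check
[[475.1532 362.2456]
 [503.7255 305.7294]] [[321.1375 225.1932]
 [313.5898 205.5034]]
```

View pics/s2.png

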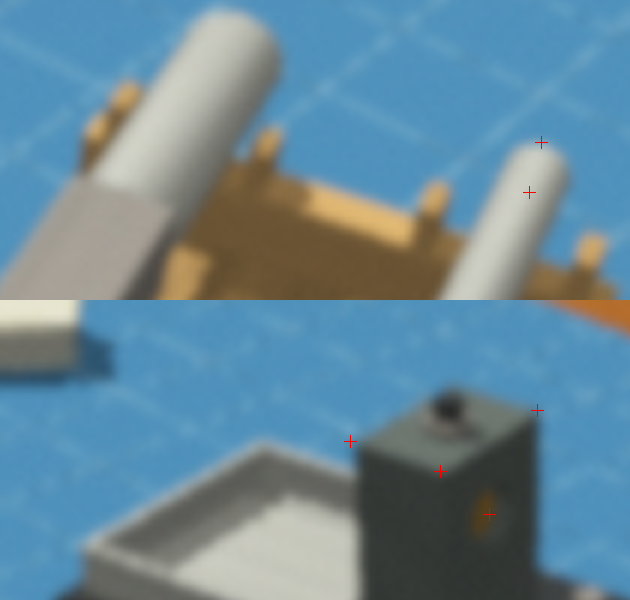

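The overlay agrees to about 1 px: the block corners and bore (489,515 in the crop) sit on the predictions, and so does the thin tip (545,145). Next I move above the drift.

```bash
cat >>h.py <<'E'
H=np.array([0.5602,0.0554,1.7546]); D=np.array([0.5188,-0.3859,0.2304])
def go(x,y,z,yaw):
    "jog numbers to bring TCP to x,y,z, pointing down, tool x at yaw"
    s=arm.observe(); A=R.from_rotvec(s["ee_rot"]); B=R.from_euler("z",yaw)*R.from_euler("x",np.pi)
    print("t %.2f"%s["clock"],"pos",s["position"],"F",s["force"],"w %.3f"%s["width"],"q",s["joints"])
    print(" dpos mm",1e3*(np.array([x,y,z])-s["position"]),"\n xyz",A.inv().apply(np.array([x,y,z])-s["position"])/.06,"twist",np.degrees((A.inv()*B).as_rotvec())/10)
E
python3 - <<'E'
from h import *
g=place(D,[(-.022,0,0)])[0]; go(g[0],g[1],.2,D[2])
E
```

```text
t 0.10 pos [0.2727 0.5619 0.237 ] F [ 0.4545 -0.0698 -0.7606] w 0.999 q [-1.2216  0.4352  0.025   1.574  -0.0116  1.134  -0.0751]
 dpos mm [ 224.6614 -952.801   -37.0231] 
 xyz [-10.3023 -12.6504   0.6363] twist [-0.0027  0.0103 14.0909]
```

>>> {"fn": "jog_arm", "kwargs": {
  "moves": [
    {"xyz": [-10.3,-12.65,0.6],"twist": [0,0,14.09],"grip": -0.2},
    {"xyz": [-10.3,-12.65,0.6],"twist": [0,0,14.09],"grip": -0.2},
    {"xyz": [-10.3,-12.65,0.6],"twist": [0,0,14.09],"grip": -0.2},
    {"xyz": [-10.3,-12.65,0.6],"twist": [0,0,14.09],"grip": -0.2},
    {"xyz": [-10.3,-12.65,0.6],"twist": [0,0,14.09],"grip": -0.2}
  ]
}}

```text
clock: 0.72
position: [0.3446, 0.2562, 0.2261]
ee_rot: [-2.019, -2.407, -0.0]
force: [1.2, 0.4, -0.1]
width: 0.606
```

```bash
python3 - <<'E'
from h import *
g=place(D,[(-.022,0,0)])[0]; go(g[0],g[1],.2,D[2])
E
```

```text
t 0.72 pos [0.3446 0.2562 0.2261] F [ 1.1781  0.3675 -0.1131] w 0.606 q [-1.0235  0.1195  0.2903  2.0547 -0.0414  0.9727 -0.5366]
 dpos mm [ 152.7325 -647.1224  -26.0779] 
 xyz [-11.064    0.6271   0.4332] twist [-0.0005 -0.0007  8.6835]
```

>>> {"fn": "jog_arm", "kwargs": {
  "moves": [
    {"xyz": [-11.06,0.63,0.4],"twist": [0,0,8.68],"grip": -0.2},
    {"xyz": [-11.06,0.63,0.4],"twist": [0,0,8.68],"grip": -0.2},
    {"xyz": [-11.06,0.63,0.4],"twist": [0,0,8.68],"grip": -0.2},
    {"xyz": [-11.06,0.63,0.4],"twist": [0,0,8.68],"grip": -0.2},
    {"xyz": [-11.06,0.63,0.4],"twist": [0,0,8.68],"grip": -0.2}
  ]
}}

```text
clock: 1.35
position: [0.4183, -0.047, 0.2151]
ee_rot: [-2.888, -1.237, -0.001]
force: [1.0, -0.1, -1.3]
width: 0.599
```

```bash
python3 - <<'E'
from h import *
g=place(D,[(-.022,0,0)])[0]; go(g[0],g[1],.2,D[2])
E
```

```text
t 1.35 pos [ 0.4183 -0.047   0.2151] F [ 1.0339 -0.0893 -1.3226] w 0.599 q [-0.6113  0.121   0.6732  2.1093 -0.0942  0.9389 -0.6477]
 dpos mm [  79.0699 -343.9691  -15.0749] 
 xyz [-3.2396  4.91    0.2489] twist [-0.0008 -0.0053  3.316 ]
```

>>> {"fn": "jog_arm", "kwargs": {
  "moves": [
    {"xyz": [-3.24,4.91,0.25],"twist": [0,0,3.32],"grip": -0.2},
    {"xyz": [-3.24,4.91,0.25],"twist": [0,0,3.32],"grip": -0.2},
    {"xyz": [-3.24,4.91,0.25],"twist": [0,0,3.32],"grip": -0.2},
    {"xyz": [-3.24,4.91,0.25],"twist": [0,0,3.32],"grip": -0.2},
    {"xyz": [-3.24,4.91,0.25],"twist": [0,0,3.32],"grip": -0.2}
  ]
}}

```text
clock: 1.98
position: [0.4903, -0.3505, 0.201]
ee_rot: [-3.119, -0.37, 0.001]
force: [1.3, 0.6, -0.0]
width: 0.601
```

```bash
python3 - <<'E'
from h import *
g=place(D,[(-.022,0,0)])[0]; go(g[0],g[1],.1,D[2])
E
```

```text
t 1.98 pos [ 0.4903 -0.3505  0.201 ] F [ 1.2756  0.6014 -0.0329] w 0.601 q [-0.0018  0.5192  0.8004  1.7211 -0.4156  1.0805 -0.4015]
 dpos mm [   7.0413  -40.4069 -101.0031] 
 xyz [-0.0427  0.6835  1.6829] twist [-0.0043  0.0023  0.0319]
```

>>> {"fn": "jog_arm", "kwargs": {
  "moves": [
    {"xyz": [-0.04,0.68,0.5],"twist": [0,0,0.03],"grip": -0.2},
    {"xyz": [-0.04,0.68,1.68],"twist": [0,0,0.03],"grip": -0.2},
    {"xyz": [-0.04,0.68,1.68],"twist": [0,0,0.03],"grip": -0.2},
    {"xyz": [-0.04,0.68,1.68],"twist": [0,0,0.03],"grip": -0.2}
  ]
}}

```text
clock: 2.48
position: [0.4972, -0.3889, 0.1015]
ee_rot: [-3.12, -0.361, 0.001]
force: [-0.2, 0.4, -0.5]
width: 0.601
```

```bash
python3 - <<'E'
from h import *
g=place(D,[(-.022,0,0)])[0]; go(g[0],g[1],.033,D[2])
a=arm.get_image("top")[180:310,420:550]; b=arm.get_image("side")[270:400,400:530]
cv2.imwrite("pics/g1.png",np.hstack([cv2.resize(i,(400,400),interpolation=cv2.INTER_CUBIC) for i in(a,b)]))
E
```

```text
t 2.48 pos [ 0.4972 -0.3889  0.1015] F [-0.2208  0.4346 -0.5398] w 0.601 q [ 0.1238  0.669   0.7126  1.7431 -0.5296  0.9318 -0.2846]
 dpos mm [  0.1674  -2.0256 -68.5493] 
 xyz [-0.0046  0.0341  1.1425] twist [-0.0029  0.002   0.0007]
```

View pics/g1.png

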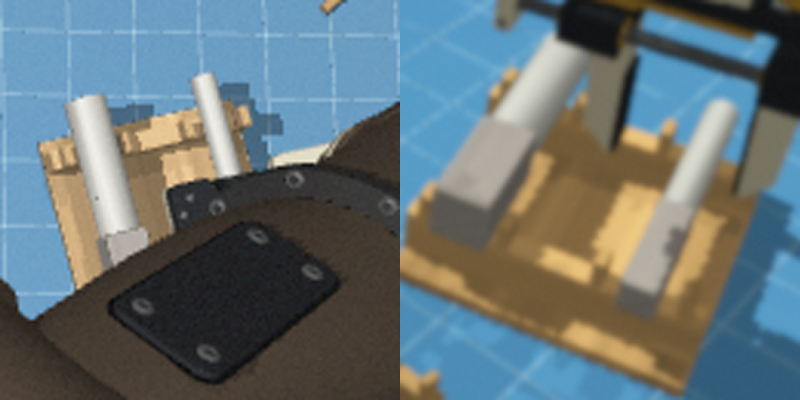

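>>> {"fn": "jog_arm", "kwargs": {
  "moves": [
    {"xyz": [0,0.03,0.6],"grip": -0.2},
    {"xyz": [0,0.03,1.14],"grip": -0.2},
    {"xyz": [0,0.03,1.14],"grip": -0.2},
    {"xyz": [0,0.03,1.14],"grip": -0.2}
  ]
}}

```text
invalid input at $.moves[0]: expected keys twist, xyz, grip
```

>>> {"fn": "jog_arm", "kwargs": {
  "moves": [
    {"xyz": [0,0,0],"grip": 1},
    {"xyz": [0,0,0],"grip": 1},
    {"xyz": [0,0,0],"grip": 1},
    {"xyz": [0,0,0],"grip": 1}
  ],
  "force": 45
}}

```text
invalid input at $.moves[0]: expected keys twist, xyz, grip
```

```bash
python3 - <<'E'
from h import *
g=place(D,[(-.022,0,0)])[0]; go(g[0],g[1],.14,D[2])
E
```

```text
t 2.58 pos [ 0.4982 -0.3897  0.1032] F [-0.6031  0.1026  0.8309] w 0.599 q [ 0.1232  0.667   0.7137  1.7419 -0.5297  0.9314 -0.2845]
 dpos mm [-0.8637 -1.2714 36.7715] 
 xyz [-0.0175  0.0186 -0.6129] twist [ 0.0122 -0.0125  0.0029]
```

>>> {"fn": "jog_arm", "kwargs": {
  "moves": [
    {"twist": [0,0,0],"xyz": [0,0.02,0.6],"grip": -0.2},
    {"twist": [0,0,0],"xyz": [0,0.02,1.14],"grip": -0.2},
    {"twist": [0,0,0],"xyz": [0,0.02,1.14],"grip": -0.2},
    {"twist": [0,0,0],"xyz": [0,0.02,1.14],"grip": -0.2}
  ]
}}

```text
clock: 3.08
position: [0.4984, -0.3912, 0.0348]
ee_rot: [3.119, 0.361, 0.003]
force: [-0.3, 0.2, -0.7]
width: 0.604
```

>>> {"fn": "jog_arm", "kwargs": {
  "moves": [
    {"twist": [0,0,0],"xyz": [0,0,0],"grip": 1},
    {"twist": [0,0,0],"xyz": [0,0,0],"grip": 1},
    {"twist": [0,0,0],"xyz": [0,0,0],"grip": 1},
    {"twist": [0,0,0],"xyz": [0,0,0],"grip": 1},
    {"twist": [0,0,0],"xyz": [0,0,0],"grip": 1}
  ],
  "force": 45
}}

```text
clock: 3.7
position: [0.4974, -0.3907, 0.0327]
ee_rot: [3.12, 0.36, 0.0]
force: [0.5, -0.1, 1.2]
width: 0.193
```

```bash
python3 - <<'E'
from h import *
g=place(D,[(-.022,0,0)])[0]; go(g[0],g[1],.15,D[2])
E
```

```text
t 3.70 pos [ 0.4974 -0.3907  0.0327] F [ 0.481  -0.0824  1.1678] w 0.193 q [ 0.1689  0.7526  0.6456  1.7825 -0.6018  0.8127 -0.2284]
 dpos mm [ -0.0312  -0.207  117.3456] 
 xyz [-0.0009  0.0041 -1.9558] twist [ 0.0026 -0.0011 -0.0032]
```

>>> {"fn": "jog_arm", "kwargs": {
  "moves": [
    {"twist": [0,0,0],"xyz": [0,0,-0.4],"grip": 1},
    {"twist": [0,0,0],"xyz": [0,0,-1.0],"grip": 1},
    {"twist": [0,0,0],"xyz": [0,0,-1.6],"grip": 1},
    {"twist": [0,0,0],"xyz": [0,0,-1.95],"grip": 1}
  ]
}}

```text
clock: 4.2
position: [0.4973, -0.3906, 0.1509]
ee_rot: [3.12, 0.36, 0.001]
force: [0.2, 0.1, -2.4]
width: 0.188
```

```bash
python3 - <<'E'
from h import *
p=place(H,[(-.182,0,0)])[0]; print(p); go(p[0],p[1],.15,H[2])
E
```

```text
[ 0.5935 -0.1235  0.    ]
t 4.20 pos [ 0.4973 -0.3906  0.1509] F [ 0.2187  0.0509 -2.4333] w 0.188 q [ 0.0989  0.6169  0.7553  1.699  -0.4839  1.021  -0.3193]
 dpos mm [ 96.1325 267.0687  -0.8542] 
 xyz [ 2.5742 -3.9691  0.0136] twist [ 0.0044 -0.0002 -8.7362]
```

>>> {"fn": "jog_arm", "kwargs": {
  "moves": [
    {"twist": [0,0,-0.6],"xyz": [0.2,-0.3,0],"grip": 1},
    {"twist": [0,0,-1.5],"xyz": [0.4,-0.7,0],"grip": 1},
    {"twist": [0,0,-2.4],"xyz": [0.7,-1.1,0],"grip": 1},
    {"twist": [0,0,-3.4],"xyz": [1.0,-1.5,0],"grip": 1},
    {"twist": [0,0,-4.4],"xyz": [1.3,-2.0,0],"grip": 1}
  ]
}}

```text
clock: 4.82
position: [0.5457, -0.255, 0.1491]
ee_rot: [-2.754, -1.51, 0.001]
force: [-0.3, -0.4, -2.1]
width: 0.19
```

```bash
python3 - <<'E'
from h import *
p=place(H,[(-.182,0,0)])[0]; print(p); go(p[0],p[1],.15,H[2])
E
```

```text
[ 0.5935 -0.1235  0.    ]
t 4.83 pos [ 0.5457 -0.255   0.1491] F [-0.324  -0.4025 -2.0664] w 0.190 q [-0.0312  0.524   0.5555  1.7678 -0.3312  0.945   0.0932]
 dpos mm [ 47.7691 131.5105   0.9286] 
 xyz [ 2.2761 -0.5074 -0.0162] twist [-0.0055  0.0009 -4.3062]
```

>>> {"fn": "jog_arm", "kwargs": {
  "moves": [
    {"twist": [0,0,-1.0],"xyz": [0.6,-0.1,0],"grip": 1},
    {"twist": [0,0,-2.0],"xyz": [1.1,-0.25,0],"grip": 1},
    {"twist": [0,0,-3.0],"xyz": [1.6,-0.35,0],"grip": 1},
    {"twist": [0,0,-3.8],"xyz": [2.0,-0.45,0],"grip": 1},
    {"twist": [0,0,-4.31],"xyz": [2.28,-0.51,0],"grip": 1}
  ]
}}

```text
clock: 5.45
position: [0.5941, -0.1226, 0.1489]
ee_rot: [-2.007, -2.415, 0.0]
force: [-0.0, -0.0, -3.6]
width: 0.19
```

```bash
python3 - <<'E'
from h import *
p=place(H,[(-.182,0,0)])[0]; print(p); go(p[0],p[1],.0567,H[2])
E
```

```text
[ 0.5935 -0.1235  0.    ]
t 5.45 pos [ 0.5941 -0.1226  0.1489] F [-0.0176 -0.0166 -3.6487] w 0.190 q [-0.1229  0.5016  0.3451  1.7445 -0.2046  0.9322  0.4901]
 dpos mm [ -0.6824  -0.9118 -92.2167] 
 xyz [-0.0143 -0.0123  1.5369] twist [-0.0064 -0.0052  0.0034]
```

>>> {"fn": "jog_arm", "kwargs": {
  "moves": [
    {"twist": [0,0,0],"xyz": [0,-0.01,0.5],"grip": 1},
    {"twist": [0,0,0],"xyz": [0,-0.01,1.1],"grip": 1},
    {"twist": [0,0,0],"xyz": [0,-0.01,1.54],"grip": 1},
    {"twist": [0,0,0],"xyz": [0,-0.01,1.54],"grip": 1}
  ]
}}

```text
clock: 5.95
position: [0.5916, -0.1241, 0.0549]
ee_rot: [-2.011, -2.408, 0.005]
force: [-0.1, -0.3, -2.0]
width: 0.193
```

```bash
python3 - <<'E'
from h import *
p=place(H,[(-.182,0,0)])[0]; go(p[0],p[1],.0567,H[2])
a=arm.get_image("top")[190:290,270:400]; b=arm.get_image("side")
s=arm.observe(); yaw=H[2]
d=np.array([np.cos(yaw),np.sin(yaw),0]); t=s["position"]+[0,0,.008]+.122*d
n=np.array([-d[1],d[0],0])
print("tip pred",proj("side",[t+[0,0,.009],t-[0,0,.009],t]),proj("top",[t+.009*n,t-.009*n]),"bore px",proj("top",place(H,[(-.02,0,.065)])))
cv2.imwrite("pics/i1.png",np.vstack([cv2.resize(i,(390*2,300),interpolation=cv2.INTER_CUBIC) for i in(a[:50],b[200:250,275:405])]) if 0 else np.hstack([cv2.resize(a,(520,400),interpolation=cv2.INTER_CUBIC)[:, :400],cv2.resize(b[190:270,280:360],(400,400),interpolation=cv2.INTER_CUBIC)]))
E
```

```text
t 5.95 pos [ 0.5916 -0.1241  0.0549] F [-0.0878 -0.3188 -1.9633] w 0.193 q [-0.0881  0.6179  0.3024  1.8199 -0.2563  0.7473  0.5309]
 dpos mm [1.8441 0.5315 1.8016] 
 xyz [ 0.0033  0.0317 -0.0302] twist [-0.0285 -0.0086 -0.0263]
tip pred [[336.941  226.4954]
 [336.7996 233.8888]
 [336.87   230.2089]] [[326.5372 223.46  ]
 [325.163  215.4795]] bore px [[307.3041 222.6377]]
```

View pics/i1.png

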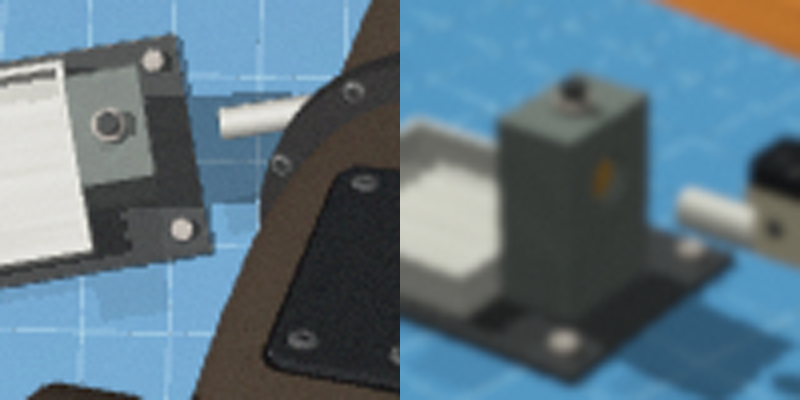

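The tip is about 2 mm toward −x and 1.8 mm low. The top picture and the measured pose agree on this: tip at crop (219,124), with the rod line passing just below the bore. I'll correct it and advance to just before the mouth.

>>> {"fn": "jog_arm", "kwargs": {
  "moves": [
    {"twist": [-0.03,-0.01,-0.03],"xyz": [0,0.03,-0.03],"grip": 1},
    {"twist": [-0.03,-0.01,-0.03],"xyz": [0.2,0.03,-0.03],"grip": 1},
    {"twist": [-0.03,-0.01,-0.03],"xyz": [0.42,0.03,-0.03],"grip": 1},
    {"twist": [-0.03,-0.01,-0.03],"xyz": [0.42,0.03,-0.03],"grip": 1}
  ]
}}

```text
clock: 6.55
position: [0.5909, -0.0967, 0.059]
ee_rot: [2.001, 2.417, 0.006]
force: [-0.3, 0.1, -2.9]
width: 0.192
```

```bash
python3 - <<'E'
from h import *
p=place(H,[(-.157,0,0)])[0]; go(p[0],p[1],.0567,H[2])
a=arm.get_image("top")[200:250,270:360]; b=arm.get_image("side")
s=arm.observe(); print(s["position"],s["ee_rot"])
cv2.imwrite("pics/i2.png",np.hstack([cv2.resize(a,(450,250),interpolation=cv2.INTER_CUBIC),cv2.resize(b[205:255,295:365],(350,250),interpolation=cv2.INTER_CUBIC)]))
E
```

```text
t 6.55 pos [ 0.5909 -0.0967  0.059 ] F [-0.3102  0.074  -2.9154] w 0.192 q [-0.1346  0.6001  0.3018  1.8418 -0.2556  0.7322  0.4956]
 dpos mm [-2.008  -2.2399 -2.298 ] 
 xyz [-0.0304 -0.04    0.0381] twist [0.0302 0.0025 0.0216]
[ 0.5911 -0.0988  0.059 ] [2.0029 2.414  0.0046]
```

View pics/i2.png

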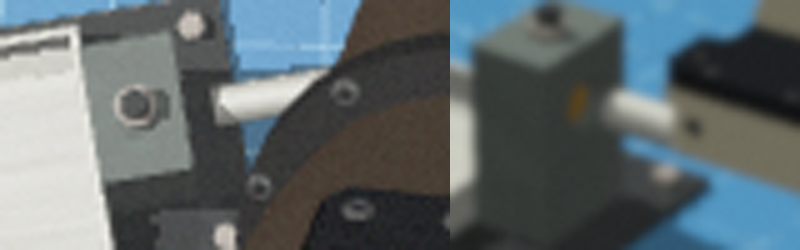

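The tip now lines up with the bore laterally: top crop (216,106) against the line to the mouth. It is about 1.5–2 mm high, in both the side view and the measured z. I'll lower it, settle and re-read.

>>> {"fn": "jog_arm", "kwargs": {
  "moves": [
    {"twist": [0.02,0,0.02],"xyz": [0,-0.01,0.03],"grip": 1},
    {"twist": [0.02,0,0.02],"xyz": [0,-0.01,0.03],"grip": 1},
    {"twist": [0.02,0,0.02],"xyz": [0,-0.01,0.03],"grip": 1}
  ]
}}

```text
clock: 7.02
position: [0.5904, -0.0997, 0.057]
ee_rot: [2.01, 2.411, 0.0]
force: [0.2, -1.0, -3.1]
width: 0.191
```

```bash
python3 - <<'E'
from h import *
p=place(H,[(-.157,0,0)])[0]; go(p[0],p[1],.0567,H[2])
E
```

```text
t 7.03 pos [ 0.5904 -0.0997  0.057 ] F [ 0.2295 -1.0148 -3.0572] w 0.191 q [-0.1325  0.6046  0.3047  1.8405 -0.2558  0.7327  0.493 ]
 dpos mm [-1.515   0.731  -0.3219] 
 xyz [ 0.0165 -0.0227  0.0053] twist [ 0.0093  0.0105 -0.0178]
```

>>> {"fn": "jog_arm", "kwargs": {
  "moves": [
    {"twist": [0,0,0],"xyz": [0.1,-0.01,0],"grip": 1},
    {"twist": [0,0,0],"xyz": [0.2,-0.01,0],"grip": 1},
    {"twist": [0,0,0],"xyz": [0.3,-0.01,0],"grip": 1},
    {"twist": [0,0,0],"xyz": [0.4,-0.01,0],"grip": 1},
    {"twist": [0,0,0],"xyz": [0.5,-0.01,0],"grip": 1}
  ]
}}

```text
clock: 7.65
position: [0.5848, -0.0718, 0.0574]
ee_rot: [2.01, 2.408, -0.001]
force: [0.6, -6.9, -1.7]
width: 0.192
```

```bash
python3 - <<'E'
from h import *
p=place(H,[(-.02+.043-.122,0,0)])[0]; go(p[0],p[1],.0567,H[2])
E
```

```text
t 7.65 pos [ 0.5848 -0.0718  0.0574] F [ 0.5932 -6.92   -1.7141] w 0.192 q [-0.1854  0.5917  0.3085  1.8667 -0.2548  0.7178  0.4461]
 dpos mm [-6.5257 29.85   -0.6762] 
 xyz [ 0.509  -0.0181  0.009 ] twist [ 0.0152  0.0256 -0.023 ]
```

>>> {"fn": "jog_arm", "kwargs": {
  "moves": [
    {"twist": [0,0,0],"xyz": [0.1,-0.01,0],"grip": 1},
    {"twist": [0,0,0],"xyz": [0.2,-0.01,0],"grip": 1},
    {"twist": [0,0,0],"xyz": [0.3,-0.01,0],"grip": 1},
    {"twist": [0,0,0],"xyz": [0.4,-0.01,0],"grip": 1},
    {"twist": [0,0,0],"xyz": [0.53,-0.01,0],"grip": 1}
  ]
}}

```text
clock: 8.28
position: [0.5779, -0.0379, 0.0569]
ee_rot: [2.01, 2.412, 0.001]
force: [0.1, 0.1, -3.7]
width: 0.19
```

```bash
python3 - <<'E'
from h import *
p=place(H,[(-.02+.048-.122,0,0)])[0]; go(p[0],p[1],.0567,H[2])
a=arm.get_image("top")[190:275,225:335]; b=arm.get_image("side")[190:270,240:350]
cv2.imwrite("pics/p1.png",np.hstack([cv2.resize(i,(400,300),interpolation=cv2.INTER_CUBIC) for i in(a,b)]))
E
```

```text
t 8.28 pos [ 0.5779 -0.0379  0.0569] F [ 0.1448  0.1076 -3.6907] w 0.190 q [-0.2433  0.5808  0.3077  1.8907 -0.2573  0.7067  0.3951]
 dpos mm [-0.5607  0.8727 -0.206 ] 
 xyz [ 0.016  -0.0066  0.0034] twist [ 0.0091  0.0074 -0.013 ]
```

View pics/p1.png

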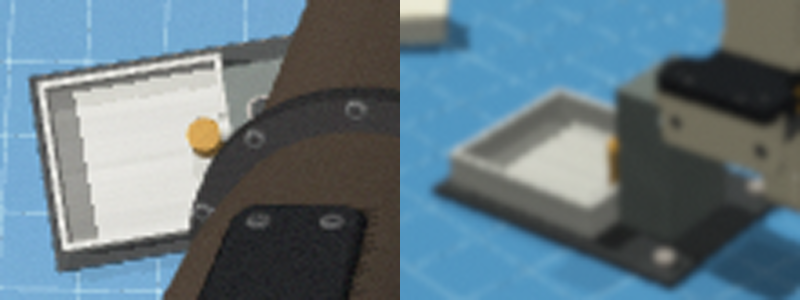

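The brass die is out past the exit face, tipping down into the tray at top crop (203,135). I'll hold briefly, then draw the drift back out.

>>> {"fn": "jog_arm", "kwargs": {
  "moves": [
    {"twist": [0,0,0],"xyz": [0.03,0,0],"grip": 1},
    {"twist": [0,0,0],"xyz": [0.03,0,0],"grip": 1},
    {"twist": [0,0,0],"xyz": [-0.1,0,0],"grip": 1},
    {"twist": [0,0,0],"xyz": [-0.35,0,0],"grip": 1},
    {"twist": [0,0,0],"xyz": [-0.6,0,0],"grip": 1}
  ]
}}

```text
clock: 9.0
position: [0.5849, -0.0761, 0.0572]
ee_rot: [2.011, 2.41, 0.0]
force: [0.2, -0.0, -3.1]
width: 0.194
```

>>> {"fn": "jog_arm", "kwargs": {
  "moves": [
    {"twist": [0,0,0],"xyz": [-0.3,0,0],"grip": 1},
    {"twist": [0,0,0],"xyz": [-0.6,0,0],"grip": 1},
    {"twist": [0,0,0],"xyz": [-0.9,0,0],"grip": 1},
    {"twist": [0,0,0],"xyz": [-1.1,0,0],"grip": 1}
  ]
}}

```text
clock: 9.5
position: [0.5966, -0.1409, 0.0572]
ee_rot: [2.011, 2.41, 0.0]
force: [-0.6, -0.3, -2.7]
width: 0.189
```

```bash
python3 - <<'E'
from h import *
go(.5935,-.1235,.15,H[2])
a=arm.get_image("top")[190:275,225:335]; b=arm.get_image("side")[190:270,240:350]
cv2.imwrite("pics/p2.png",np.hstack([cv2.resize(i,(400,300),interpolation=cv2.INTER_CUBIC) for i in(a,b)]))
E
```

```text
t 9.50 pos [ 0.5966 -0.1409  0.0572] F [-0.6434 -0.2606 -2.6895] w 0.189 q [-0.0615  0.622   0.3028  1.8034 -0.2551  0.752   0.5549]
 dpos mm [-3.1487 17.4207 92.8094] 
 xyz [ 0.2917  0.0032 -1.5475] twist [ 0.0105  0.0124 -0.022 ]
```

View pics/p2.png

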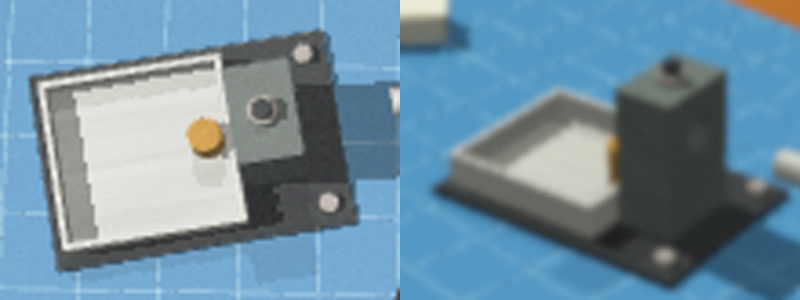

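The die stands on end on the tray floor at top crop (205,137), and the bore is clear. Next I return the drift.

>>> {"fn": "jog_arm", "kwargs": {
  "moves": [
    {"twist": [0,0,0],"xyz": [-0.1,0,-0.5],"grip": 1},
    {"twist": [0,0,0],"xyz": [-0.1,0,-1.1],"grip": 1},
    {"twist": [0,0,0],"xyz": [-0.1,0,-1.55],"grip": 1},
    {"twist": [0,0,0],"xyz": [-0.1,0,-1.55],"grip": 1}
  ]
}}

```text
clock: 10.1
position: [0.5988, -0.1444, 0.1521]
ee_rot: [2.007, 2.41, 0.004]
force: [0.5, 0.3, -2.7]
width: 0.192
```

```bash
python3 - <<'E'
from h import *
go(.4974,-.3907,.15,D[2])
E
```

```text
t 10.10 pos [ 0.5988 -0.1444  0.1521] F [ 0.466   0.2597 -2.6585] w 0.192 q [-0.0889  0.5081  0.3476  1.7245 -0.2069  0.9388  0.5221]
 dpos mm [-101.3703 -246.3472   -2.0664] 
 xyz [-3.7318 -2.4053  0.0297] twist [ 0.0365 -0.0138  8.7233]
```

>>> {"fn": "jog_arm", "kwargs": {
  "moves": [
    {"twist": [0,0,0.6],"xyz": [-0.3,-0.2,0],"grip": 1},
    {"twist": [0,0,1.5],"xyz": [-0.7,-0.4,0],"grip": 1},
    {"twist": [0,0,2.4],"xyz": [-1.1,-0.7,0],"grip": 1},
    {"twist": [0,0,3.4],"xyz": [-1.5,-1.0,0],"grip": 1},
    {"twist": [0,0,4.4],"xyz": [-1.9,-1.2,0],"grip": 1}
  ]
}}

```text
clock: 10.72
position: [0.5457, -0.27, 0.1486]
ee_rot: [2.773, 1.476, -0.001]
force: [0.8, -0.7, -2.8]
width: 0.192
```

```bash
python3 - <<'E'
from h import *
go(.4974,-.3907,.15,D[2])
E
```

```text
t 10.72 pos [ 0.5457 -0.27    0.1486] F [ 0.8055 -0.6943 -2.7981] w 0.192 q [-0.0083  0.5352  0.5607  1.7526 -0.3391  0.9516  0.0964]
 dpos mm [ -48.3376 -120.7175    1.3991] 
 xyz [-2.119   0.4549 -0.0225] twist [0.001  0.0021 4.2861]
```

>>> {"fn": "jog_arm", "kwargs": {
  "moves": [
    {"twist": [0,0,1.0],"xyz": [-0.5,0.1,0],"grip": 1},
    {"twist": [0,0,2.0],"xyz": [-1.0,0.2,0],"grip": 1},
    {"twist": [0,0,3.0],"xyz": [-1.5,0.3,0],"grip": 1},
    {"twist": [0,0,4.0],"xyz": [-1.95,0.42,0],"grip": 1},
    {"twist": [0,0,4.29],"xyz": [-2.12,0.45,0],"grip": 1}
  ]
}}

```text
clock: 11.35
position: [0.4978, -0.3917, 0.1489]
ee_rot: [3.119, 0.364, -0.001]
force: [0.3, -0.3, -3.0]
width: 0.192
```

>>> {"fn": "jog_arm", "kwargs": {
  "moves": [
    {"twist": [0,0,0],"xyz": [0,0,0.4],"grip": 1},
    {"twist": [0,0,0],"xyz": [0,0,0.7],"grip": 1},
    {"twist": [0,0,0],"xyz": [0,0,0.7],"grip": 1},
    {"twist": [0,0,0],"xyz": [0,0,0.7],"grip": 1}
  ]
}}

```text
clock: 11.85
position: [0.4996, -0.3908, 0.1086]
ee_rot: [3.118, 0.37, 0.003]
force: [1.1, 0.3, -2.7]
width: 0.194
```

```bash
python3 - <<'E'
from h import *
go(.4974,-.3907,.065,D[2])
a=arm.get_image("top")[180:310,420:550]; b=arm.get_image("side")[270:400,400:530]
go(.4974,-.3907,.065,D[2])
cv2.imwrite("pics/r1.png",np.hstack([cv2.resize(i,(400,400),interpolation=cv2.INTER_CUBIC) for i in(a,b)]))
E
```

```text
t 11.85 pos [ 0.4996 -0.3908  0.1086] F [ 1.1212  0.3268 -2.7325] w 0.194 q [ 0.1203  0.6642  0.7206  1.7328 -0.5266  0.9444 -0.2822]
 dpos mm [ -2.2179   0.0847 -43.6378] 
 xyz [-0.037  -0.0115  0.7272] twist [ 0.0114 -0.0111  0.0335]
t 11.95 pos [ 0.4997 -0.3912  0.1091] F [-0.6098 -0.4578 -2.898 ] w 0.194 q [ 0.1204  0.6637  0.7211  1.7325 -0.5266  0.9444 -0.2823]
 dpos mm [ -2.3379   0.4853 -44.1152] 
 xyz [-0.0379 -0.019   0.7351] twist [ 0.0159 -0.0148  0.0308]
```

View pics/r1.png

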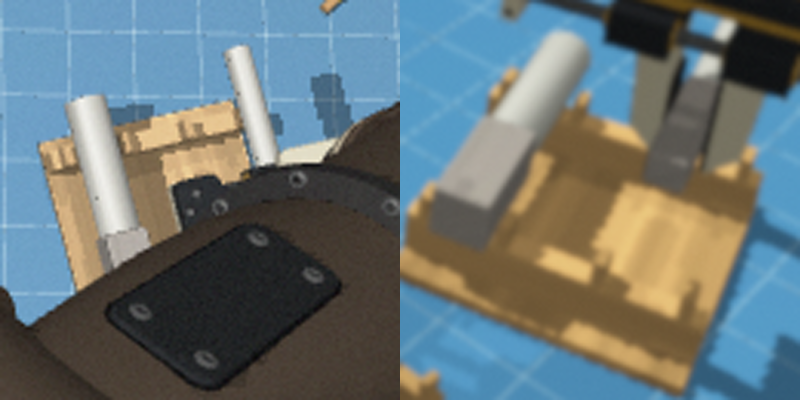

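The drift is held level over its slot, pointing the same way as before. Now I lower it.

>>> {"fn": "jog_arm", "kwargs": {
  "moves": [
    {"twist": [0,0,0.03],"xyz": [-0.03,-0.01,0.3],"grip": 1},
    {"twist": [0,0,0.03],"xyz": [-0.03,-0.01,0.6],"grip": 1},
    {"twist": [0,0,0.03],"xyz": [-0.03,-0.01,0.9],"grip": 1},
    {"twist": [0,0,0.03],"xyz": [-0.03,-0.01,1.1],"grip": 1},
    {"twist": [0,0,0.03],"xyz": [-0.03,-0.01,1.1],"grip": 1}
  ]
}}

```text
clock: 12.58
position: [0.4968, -0.3904, 0.041]
ee_rot: [3.121, 0.36, 0.0]
force: [0.4, -0.1, -2.5]
width: 0.191
```

```bash
python3 - <<'E'
from h import *
go(.4974,-.3907,.0332,D[2])
E
```

```text
t 12.57 pos [ 0.4968 -0.3904  0.041 ] F [ 0.4245 -0.0866 -2.5066] w 0.191 q [ 0.1613  0.7426  0.6577  1.7803 -0.5961  0.8273 -0.2319]
 dpos mm [ 0.5693 -0.2564 -7.7596] 
 xyz [0.0083 0.0063 0.1293] twist [ 0.0017 -0.0006 -0.0032]
```

>>> {"fn": "jog_arm", "kwargs": {
  "moves": [
    {"twist": [0,0,0],"xyz": [0.01,0,0.06],"grip": 1},
    {"twist": [0,0,0],"xyz": [0.01,0,0.12],"grip": 1},
    {"twist": [0,0,0],"xyz": [0.01,0,0.13],"grip": 1},
    {"twist": [0,0,0],"xyz": [0.01,0,0.13],"grip": 1}
  ]
}}

```text
clock: 13.08
position: [0.4982, -0.3908, 0.0347]
ee_rot: [3.119, 0.36, 0.003]
force: [-0.1, -0.1, -3.5]
width: 0.196
```

```bash
python3 - <<'E'
from h import *
go(.4974,-.3907,.0330,D[2])
E
```

```text
t 13.07 pos [ 0.4982 -0.3908  0.0347] F [-0.1216 -0.0938 -3.4611] w 0.196 q [ 0.1653  0.7507  0.6506  1.7822 -0.6042  0.815  -0.2266]
 dpos mm [-0.8049  0.0667 -1.6841] 
 xyz [-0.0129 -0.0042  0.028 ] twist [ 0.0113 -0.0109 -0.0017]
```

Still about 1.5 mm up, carrying the full weight. I'll lower until contact, then release slowly to 55 mm.

>>> {"fn": "jog_arm", "kwargs": {
  "moves": [
    {"twist": [0,0,0],"xyz": [0,0,0.02],"grip": 1},
    {"twist": [0,0,0],"xyz": [0,0,0.03],"grip": 1},
    {"twist": [0,0,0],"xyz": [0,0,0.03],"grip": 1}
  ]
}}

```text
clock: 13.45
position: [0.4981, -0.3907, 0.0327]
ee_rot: [3.119, 0.36, 0.003]
force: [0.8, 0.2, -2.9]
width: 0.19
```

```bash
python3 - <<'E'
from h import *
go(.4974,-.3907,.0330,D[2])
E
```

```text
t 13.45 pos [ 0.4981 -0.3907  0.0327] F [ 0.8294  0.2317 -2.8613] w 0.190 q [ 0.1666  0.7532  0.6486  1.7831 -0.6061  0.8119 -0.2252]
 dpos mm [-0.6884  0.0498  0.2931] 
 xyz [-0.011  -0.0034 -0.0049] twist [ 0.0103 -0.0097 -0.0027]
```

>>> {"fn": "jog_arm", "kwargs": {
  "moves": [
    {"twist": [0,0,0],"xyz": [0,0,0.01],"grip": 1},
    {"twist": [0,0,0],"xyz": [0,0,0.02],"grip": 1},
    {"twist": [0,0,0],"xyz": [0,0,0.02],"grip": 1}
  ]
}}

```text
clock: 13.82
position: [0.4981, -0.3908, 0.0326]
ee_rot: [3.12, 0.36, 0.004]
force: [-2.9, 3.0, 10.4]
width: 0.19
```

Contact (+10 N). I release and lift.

>>> {"fn": "jog_arm", "kwargs": {
  "moves": [
    {"twist": [0,0,0],"xyz": [0,0,-0.02],"grip": -0.2},
    {"twist": [0,0,0],"xyz": [0,0,-0.02],"grip": -0.2},
    {"twist": [0,0,0],"xyz": [0,0,-0.02],"grip": -0.2},
    {"twist": [0,0,0],"xyz": [0,0,-0.02],"grip": -0.2},
    {"twist": [0,0,0],"xyz": [0,0,-0.02],"grip": -0.2}
  ]
}}

```text
clock: 14.45
position: [0.4981, -0.3908, 0.0326]
ee_rot: [3.119, 0.36, 0.003]
force: [0.2, 0.2, -0.3]
width: 0.595
```

>>> {"fn": "jog_arm", "kwargs": {
  "moves": [
    {"twist": [0,0,0],"xyz": [0,0,-0.5],"grip": -0.2},
    {"twist": [0,0,0],"xyz": [0,0,-1.2],"grip": -0.2},
    {"twist": [0,0,0],"xyz": [0,0,-2.0],"grip": -0.2},
    {"twist": [0,0,0],"xyz": [0,0,-2.8],"grip": -0.2},
    {"twist": [0,0,0],"xyz": [0,0,-3.0],"grip": -0.2}
  ]
}}

```text
clock: 15.08
position: [0.4985, -0.3918, 0.2161]
ee_rot: [3.116, 0.36, 0.009]
force: [-0.1, -0.2, -0.6]
width: 0.6
```

>>> {"fn": "jog_arm", "kwargs": {
  "moves": [
    {"twist": [0,0,0],"xyz": [0,-1,0],"grip": -0.2},
    {"twist": [0,0,0],"xyz": [0,-2,0],"grip": -0.2},
    {"twist": [0,0,0],"xyz": [0,-3,0],"grip": -0.2},
    {"twist": [0,0,0],"xyz": [0,-4,0],"grip": -0.2},
    {"twist": [0,0,0],"xyz": [0,-4,0],"grip": -0.2}
  ]
}}

```text
clock: 15.7
position: [0.4423, -0.1508, 0.2112]
ee_rot: [-3.117, -0.375, 0.0]
force: [-0.0, -0.9, 0.0]
width: 0.599
```

```bash
python3 - <<'E'
from h import *
cv2.imwrite("pics/end.png",np.hstack([cv2.resize(arm.get_image("top")[180:310,420:550],(400,400),interpolation=cv2.INTER_CUBIC),cv2.resize(arm.get_image("side")[180:400,240:530],(400,400),interpolation=cv2.INTER_CUBIC)])); print(arm.observe()["clock"])
E
```

```text
15.8
```

View pics/end.png

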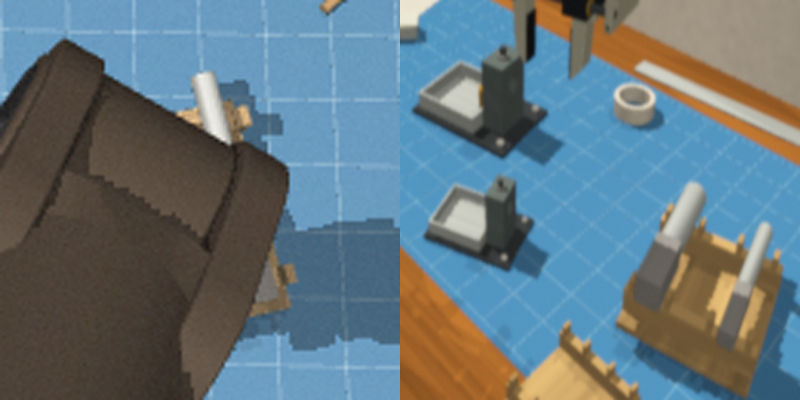

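The thin drift lies level in its slot, tip at top crop (203,75) as at the start. The brass die shows in the tray behind the block, and the arm is clear.

```bash
python3 -c "
from cell import arm
print(arm.sign_off())"
```

```text
the job is handed in; nothing more can be done
None
```

The job is handed in at about 16 s on the robot's clock; the limit is 46 s. I pushed the brass die out of the bore with the thin drift, and it dropped into the catch tray. I then drew the drift out and laid it back in its own slot, pointing the same way as before.

- **Die:** after the drift was out, the pictures showed the die standing on end on the tray floor and the bore clear. The push took about 7 N where I read it, at the end of each move.
- **Drift:** the last pictures show it level in its slot, with its tip within about 1 pixel of where it started. In the last top view the arm hid part of its handle, so I judged that end from the side view.
- **Other things:** the thick drift and tape look unmoved in the last side view. I did not check the weight and pin box in the final pictures, but the arm never worked near them.
- **Forces:** the largest wrist force I read was about 11 N, when the drift touched the rest as I set it down. Readings came only at the end of each move.

Two readings disagreed along the way. Before insertion the measured tool position was off by about 2 mm until the arm settled, so I corrected it against the pictures. When I set the drift down, contact came about 1 mm lower than expected.

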